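Sieve the mill's grinding balls and put the large ones in the ultrasonic bath

ROBOT

A 6-joint arm with a two-finger parallel gripper is mounted at the origin on the work surface. World frame = base frame: x ahead of the robot, y to its left, z up, the work surface at z = 0. Lengths are in m, angles in rad, forces in N, time in s.
With the tool pointing down it reaches from about 0.25 to 0.775 m from the base axis. Payload 4 kg.
Tool frame: the origin (TCP) lies between the finger pads; the fingertips stand 22 mm ahead of it and the grasp point (between the pads) lies 3 mm ahead of it (bot.tcp_to_tips is the distance from the TCP to the fingertips, in m); z points along the fingers, y is the line along which they close (so a half turn about z gives the same grasp; the last joint's range is limited). The gripper opens to 94 mm and grips with 3 to 60 N. Pads are 16 mm wide; open, the fingers measure 119 mm over their backs; the gripper's body (75 mm by 177 mm) begins 78 mm behind the grasp point.
Start: joints at [1.103, 0.087, 1.371, -0, 1.684, -0.103], TCP at [0.196, 0.514, 0.228] pointing down, gripper open.
Joint ranges: [-3.1, 3.1], [-0.76, 2.03], [0.27, 2.55], [-1.08, 4.22], [0.17, 2.65], [-2.57, 2.57]. Speed limits (rad/s): [2.79, 2.79, 3.14, 3.14, 3.14, 3.14].

INTERFACE

Orientations are given as a unit quaternion [x, y, z, w].
In Python, from station import bot gives the robot as it stands.
- The arm moves only by the tool jog_arm, never from a script. Its argument "targets" is one flat list of numbers, 7 for each row, row after row: the shift along the tool's x, y, z in cm, then the turn, a rotation vector about the tool's x, y, z in rad, then the opening, from 0 (shut) to 1 (fully open). A call has 1 to 10 rows; each row shifts and turns the commanded pose from where the row before left it, along the tool's axes as they then stand; what a row does not reach is not made up. A row lasts 1/8 s, in which the tool goes at most 62.5 mm and 10.7 degrees, less where a joint would pass 70% of its speed; a pose out of reach is approached as far as the arm can. A call with a gripper value outside its range is refused whole. The fingers move at their own pace and stop on an object; "squeeze" is the grip in N (left out, the last holds). Time passes only in rows, so rows that do not move let the fingers close. It gives the time, the measured TCP pose, the force, the opening and the grip force at its end, in the units of the state.
- bot.sense(): the state, without advancing time (a new reading comes with each control period).
- bot.snapshot(name): name is "side" or "top"; returns a dict with "color" (400x640x3 uint8, red, green, blue), "depth" (400x640 float32, m along the optical axis (not along the pixel's ray), 0 where there is no reading), "K" (3x3 intrinsics, pixels), "origin" and "orientation" of the camera in the world. Camera axes: x right, y down, z forward; pixel columns grow to the right and rows downward; lengths in m; the calibration is good to about 2 mm. A picture is of the moment at which its call begins.
- bot.sign_off(): hands the job in; it is judged then, once.
The state is a dict: "t": time; "joints": joint angles; "joint_velocities": joint speeds; "effort": joint torques, N m; "tool_pos": TCP position; "orientation": TCP orientation; "ft_force": force on the tool from outside, world axes, zero at the start; "torque": the same for the moment, N m; "grip_width": opening from 0.0 (shut) to 1.0 (fully open); "finger_force": force on a finger pad.
Only numpy, scipy, OpenCV 4.12 (cv2) and the standard library are available. Lean on these libraries where they do the work, as an engineer would, in place of code of your own. Each camera call takes 0.05 s, during which the arm holds its last target. There are 200 camera calls.

TASK

Mixed steel grinding balls lie in the sieve basket that hangs in the receiving pan. Take the basket by its handle and, keeping its lips down on the pan's rims, shake it from end to end of the pan until every small ball has dropped through into the pan; then lift it out level with the large balls still in it, lower it gently into the ultrasonic bath until its lips lie flush on the deck, and let go. Do not bang it on the pan's ends or force anything, leave the pan standing where it is, and do not disturb the bottles, jar and beaker.

Things in the scene. Friction and masses are not known exactly. Their poses are not given: they have to be found in the camera images.
- basket_grip (a point): Centre of the sieve basket's handle bar; frame as basket. Bar: black, 102 mm long (x), 12 mm thick (y), 18 mm high, bridging the basket at mid-length with 44 mm of air below it down to the rim. Below this point: lip undersides 57 mm, floor top 90 mm, underside 93 mm. Starts hanging in the pan near its middle; whole basket about 0.5 kg with all balls.
- basket: Stainless sieve basket, origin at the centre of its underside, x across, y along its long side, z up. Body 108 (x) by 143 (y) mm, 2 mm walls, 40 mm high, bottom edges rounded 2 mm. Flat lips along both long sides (x = +-54 to +-68 mm, undersides 36 mm up) carry it. Floor 3 mm with 17 mm square holes, 4 staggered rows 30 mm apart along y, flat lands between: 9 mm across x, 13 mm along y. The handle centre is 93 mm up.
- pan: Deep stainless receiving pan, loose on the bench, about 1.8 kg (10 N or more slides it); origin at the centre of its underside, z up. Outside 124 (x) by 179 (y) mm, 85 mm high, 4 mm thick. The basket's lips lie on the tops of its two long walls and slide along its y: 28 mm of play in all along y, 8 mm in all across x. Basket hanging: its handle centre is 142 mm above the pan's underside.
- bath_mouth (a point): Centre of the tank mouth of the ultrasonic bath, level with its flat steel deck, 155 mm above the bench. x across, y along the mouth's long side, z up. Mouth 111 (x) by 146 (y) mm, sharp edges: 1.5 mm to spare on each side of the basket, either way round. Tank dry, 97 mm deep. Housing 170 by 205 mm, fixed. Basket fully home: lips on the deck, handle centre 57 mm above this point.
- small1_center (a point): Centre of a small steel grinding ball, 14 mm diameter, 11.5 g; starts at rest on a land of the basket's floor (centre 83 mm below the handle centre), rolls when the basket is shaken smartly along y (above about 1 m/s2; slower and it is carried along) and passes a hole freely. On the middle of a land it needs nearly the full end-to-end stroke to reach a hole.
- small2_center (a point): Centre of a small steel grinding ball, 14 mm diameter, 11.5 g; starts at rest on a land of the basket's floor (centre 83 mm below the handle centre), rolls when the basket is shaken smartly along y (above about 1 m/s2; slower and it is carried along) and passes a hole freely. On the middle of a land it needs nearly the full end-to-end stroke to reach a hole.
- small3_center (a point): Centre of a small steel grinding ball, 14 mm diameter, 11.5 g; starts at rest on a land of the basket's floor (centre 83 mm below the handle centre), rolls when the basket is shaken smartly along y (above about 1 m/s2; slower and it is carried along) and passes a hole freely. On the middle of a land it needs nearly the full end-to-end stroke to reach a hole.
- small4_center (a point): Centre of a small steel grinding ball, 14 mm diameter, 11.5 g; starts at rest on a land of the basket's floor (centre 83 mm below the handle centre), rolls when the basket is shaken smartly along y (above about 1 m/s2; slower and it is carried along) and passes a hole freely. On the middle of a land it needs nearly the full end-to-end stroke to reach a hole.
- small5_center (a point): Centre of a small steel grinding ball, 14 mm diameter, 11.5 g; starts at rest on a land of the basket's floor (centre 83 mm below the handle centre), rolls when the basket is shaken smartly along y (above about 1 m/s2; slower and it is carried along) and passes a hole freely. On the middle of a land it needs nearly the full end-to-end stroke to reach a hole.
- large1_center (a point): Centre of a large steel grinding ball, 20 mm diameter, 33 g, in the basket; too big for the holes, it rolls into one and lodges there (centre then 85 mm below the handle centre).
- large2_center (a point): Centre of a large steel grinding ball, 20 mm diameter, 33 g, in the basket; too big for the holes, it rolls into one and lodges there (centre then 85 mm below the handle centre).
- large3_center (a point): Centre of a large steel grinding ball, 20 mm diameter, 33 g, in the basket; too big for the holes, it rolls into one and lodges there (centre then 85 mm below the handle centre).
- amber_bottle: Bystander: amber glass bottle with blue cap, 72 mm diameter, 150 mm tall; origin at the centre of its underside.
- clear_bottle: Bystander: clear glass bottle with blue cap, 80 mm diameter, 170 mm tall; origin at the centre of its underside.
- mill_jar: Bystander: closed steel grinding jar, 68 mm diameter, 74 mm tall; origin at the centre of its underside.
- beaker: Bystander: small glass beaker, 60 mm diameter, 75 mm tall; origin at the centre of its underside.
Not all that is in view belongs to the job. Leave any purple look-alike of the basket alone.

How it is judged:
By the outcome, as a careful person would: the job done as asked, in the order asked, and still so for the second after the job is handed in, with the robot touching nothing.
It also fails if it takes over 51 s, if anything falls off the work surface, if the arm or the gripper's body presses on something with over 40 N, if the wrist force passes 120 N, or if a joint passes its speed limit or range.

## Working session

There is one attempt and no reset: what is moved stays moved. The work goes in short steps, Python scripts to look and compute and a tool call to move; the robot and the scene stay as the last step left them, time stands still between calls to the robot, and variables do not carry over. Pictures are saved under pics/ and viewed, at most 10 in all, crops included, and the job is handed in when it is done.

Besides the shell and the picture viewer there is one more tool, called after ">>>" by a JSON object that holds its "fn" and its "kwargs", one argument or row to a line. jog_arm: Moves the arm, as the interface text tells. Its arguments: {"type":"object","properties":{"targets":{"type":"array","items":{"type":"number"}},"squeeze":{"type":"number"}},"required":["targets"]}

```bash
mkdir -p pics; ls
python3 - <<'E'
from station import bot
import cv2,numpy as np
s=bot.sense();print({k:np.round(v,3) for k,v in s.items()})
for n in("top","side"):
    d=bot.snapshot(n);np.savez(f"{n}0.npz",**d)
    cv2.imwrite(f"pics/{n}0.png",d["color"][:,:,::-1]);print(n,d["K"],d["origin"],d["orientation"])
E
```

```text
pics
{'t': np.float64(0.0), 'joints': array([ 1.103,  0.088,  1.372,  0.   ,  1.684, -0.103]), 'joint_velocities': array([-0.001, -0.001,  0.001, -0.001,  0.001, -0.001]), 'effort': array([-0.0000e+00, -3.4019e+01, -3.0243e+01,  7.2000e-02,  3.3000e-02,
       -0.0000e+00]), 'tool_pos': array([0.196, 0.513, 0.226]), 'orientation': array([ 0.181,  0.983, -0.001, -0.   ]), 'ft_force': array([-0.498, -0.09 ,  1.016]), 'torque': array([-0.008, -0.018,  0.001]), 'finger_force': np.float64(0.0), 'grip_width': np.float64(1.002)}
top [[409.70430447   0.         310.14682916]
 [  0.         409.70430447 199.39778026]
 [  0.           0.           1.        ]] [ 0.42615675 -0.00747096  0.98372944] [-0.70318868  0.70490939 -0.07293001  0.05752957]
side [[445.75558002   0.         310.73058453]
 [  0.         445.75558002 204.46352859]
 [  0.           0.           1.        ]] [-0.00106287 -0.62489833  0.68754204] [ 0.8158532  -0.33933524  0.17052923 -0.43606757]
```

View pics/top0.png

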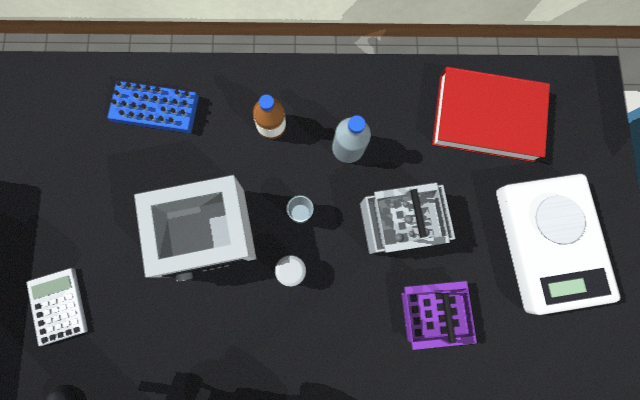

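View pics/side0.png

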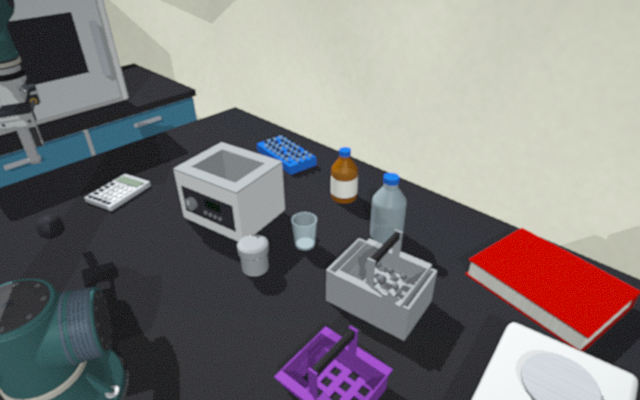

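The top view shows the pan and basket at about (408,218) with the bar at (418,213), and the bath mouth at about (195,225). The purple decoy is at (438,315). The jar (290,270), beaker (300,208) and bottles stand between the pan and the bath.

```bash
cat > h.py <<'E'
import numpy as np,cv2
from scipy.spatial.transform import Rotation as R
def cloud(d):
    v,u=np.mgrid[:400,:640]; K=d["K"]; z=d["depth"]
    p=np.stack([(u-K[0,2])/K[0,0]*z,(v-K[1,2])/K[1,1]*z,z],-1)
    w=p@R.from_quat(d["orientation"]).as_matrix().T+d["origin"]; w[z==0]=np.nan
    return w
def ray(d,uv,h):
    uv=np.atleast_2d(uv).astype(float);K=d["K"]
    r=np.c_[(uv[:,0]-K[0,2])/K[0,0],(uv[:,1]-K[1,2])/K[1,1],np.ones(len(uv))]@R.from_quat(d["orientation"]).as_matrix().T
    o=d["origin"];return o+r*((h-o[2])/r[:,2])[:,None]
def rect(xy):
    c,s,a=cv2.minAreaRect((np.asarray(xy)[:,:2]*1000).astype(np.float32));return np.round(c,1),np.round(s,1),round(a,2)
E
python3 - <<'E'
from h import *
for n in("top","side"):
    d=np.load(n+"0.npz");w=cloud(d);z=w[...,2]
    x,y=w[...,0],w[...,1]
    print(n,"table z",np.nanmedian(z[(abs(z)<.02)]))
    gray=d["color"].mean(-1)
    if n=="top":
        win=np.zeros((400,640),bool);win[165:290,125:265]=1
        m=(win&(abs(z-.155)<.012)).astype(np.uint8)
        cs,hi=cv2.findContours(m,cv2.RETR_CCOMP,cv2.CHAIN_APPROX_NONE)
        for c,h in zip(cs,hi[0]):
            if cv2.contourArea(c)>300: print("deck",h[3],np.median(z[m>0]),rect(ray(d,c[:,0],.155)))
        win[:]=0;win[175:260,355:460]=1
    else:
        win=np.zeros((400,640),bool);win[225:340,320:445]=1
    for lo,hi_ in((.125,.175),(.078,.1)):
        m=win&(z>lo)&(z<hi_); print(lo,m.sum(),rect(w[m]),np.nanmedian(z[m]))
    for nm,b in (("amber",(245,90,290,140)),("clear",(330,115,372,165)),("beaker",(285,193,316,226)),("jar",(273,253,308,288))):
        if n=="top":
            q=w[b[1]:b[3],b[0]:b[2]].reshape(-1,3);q=q[q[:,2]>.03];print(nm,np.round(np.median(q,0),3),np.round(np.nanmax(q[:,2]),3))
E
```

```text
top table z 0.0013481835590598568
deck -1 0.15589531132254358 (array([529.1, 215.3]), array([171.2, 207. ]), 11.49)
deck 0 0.15589531132254358 (array([528.4, 213.9]), array([111.6, 145.7]), 11.46)
0.125 402 (array([ 554.3, -251.5]), array([108.6,  16.6]), 8.47) 0.1515320258390221
0.078 1497 (array([ 553.8, -248.6]), array([136.2, 180.4]), 8.59) 0.08937186761322835
amber [0.782 0.064 0.105] 0.155
clear [ 0.725 -0.118  0.12 ] 0.176
beaker [ 0.589 -0.005  0.067] 0.08
jar [0.437 0.017 0.075] 0.08
side table z -0.0018857972221886232
0.125 457 (array([ 551.4, -251. ]), array([111.2,  16.4]), 8.88) 0.14717151948191332
0.078 1802 (array([ 488.3, -258. ]), array([267.6, 180.6]), 9.09) 0.08626753525645281
```

Run:
```python
import cv2
a=cv2.imread("pics/top0.png")[170:270,350:470];b=cv2.imread("pics/side0.png")[220:345,315:450]
cv2.imwrite("pics/z.png",cv2.hconcat([cv2.resize(a,(400,400),interpolation=2),cv2.resize(b,(400,400),interpolation=2)]))
```

```text
(no output)
```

View pics/z.png

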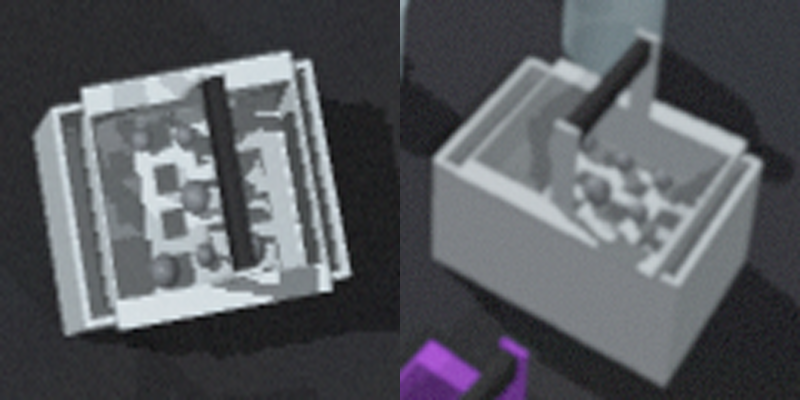

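The zoom shows the bar near the middle of the basket, with the pan gap a little wider at the left (+y) end. The small balls lie beside large ones on the floor. The measurements agree with the given sizes: mouth 111.6×145.7 mm, bar top 151 mm, and the bar and pan both at 8.5°.

Rotate, then go over the bar.

>>> {"fn": "jog_arm", "kwargs": {
  "targets": [0,0,0,0,0,-0.17,1,0,0,0,0,0,-0.17,1,0,0,0,0,0,-0.17,1,-1.5,-5,0,0,0,0,1,-1.5,-5,0,0,0,0,1,-1.5,-5,0,0,0,0,1,-1.5,-5,0,0,0,0,1,-1.5,-5,0,0,0,0,1,-1.5,-5,0,0,0,0,1,-1.5,-5,0,0,0,0,1],
  "squeeze": 25
}}

```text
t: 1.35
tool_pos: [0.351, 0.1811, 0.2272]
orientation: [-0.073, 0.997, 0.0, -0.0]
ft_force: [0.9, -0.8, 0.2]
grip_width: 1.0
finger_force: 0.0
```

>>> {"fn": "jog_arm", "kwargs": {
  "targets": [-1.5,-5,0,0,0,0,1,-1.5,-5,0,0,0,0,1,-1.5,-5,0,0,0,0,1,-1.5,-5,0,0,0,0,1,-1.5,-5,0,0,0,0,0.6,-1.5,-5,0,0,0,0,0.4,-1.5,-5,0,0,0,0,0.4,-1.5,-5,0,0,0,0,0.4,-1.5,-5,0,0,0,0,0.4,0,0,0,0,0,0,0.4]
}}

```text
t: 2.6
tool_pos: [0.5495, -0.2459, 0.2248]
orientation: [-0.071, 0.998, 0.001, -0.002]
ft_force: [0.5, 0.4, -0.2]
grip_width: 0.412
finger_force: 0.0
```

```bash
cat >> h.py <<'E'
def rel(s,target,yaw):
    """shift in tool axes (cm) after turning to yaw (deg, tool y direction), turn about tool z"""
    r=R.from_quat(s["orientation"]); m=r.as_matrix(); cy=np.degrees(np.arctan2(m[1,1],m[0,1]))
    print("t",round(float(s["t"]),2),"pos",np.round(s["tool_pos"],4),"yaw_y",round(cy,2),"tilt z",np.round(m[:,2],4),"F",np.round(s["ft_force"],1),"w",np.round(s["grip_width"],3),"ff",np.round(s["finger_force"],1))
    print("shift cm",np.round(m.T@(np.array(target)-s["tool_pos"])*100,2),"rotz",round(np.radians(cy-yaw),4))
E
python3 - <<'E'
from h import *;from station import bot
rel(bot.sense(),[.553,-.251,.145],98.55)
E
```

```text
t 2.6 pos [ 0.5495 -0.2459  0.2248] yaw_y 98.1 tilt z [-0.0034  0.0014 -1.    ] F [ 0.5  0.4 -0.2] w 0.412 ff 0.0
shift cm [-0.3  -0.57  7.98] rotz -0.0079
```

>>> {"fn": "jog_arm", "kwargs": {
  "targets": [-0.3,-0.55,2,0,0,-0.008,0.4,0,0,3,0,0,0,0.4,0,0,2,0,0,0,0.4,0,0,1,0,0,0,0.4,0,0,0,0,0,0,0.4]
}}

```text
t: 3.22
tool_pos: [0.5526, -0.2469, 0.1464]
orientation: [-0.077, 0.997, 0.001, -0.001]
ft_force: [-0.5, -0.3, 0.5]
grip_width: 0.402
finger_force: 0.0
```

Run:
```python
from h import *;from station import bot
rel(bot.sense(),[.553,-.251,.145],98.55)
d=bot.snapshot("side");cv2.imwrite("pics/s1.png",cv2.resize(d["color"][180:360,300:480,::-1],(540,540),interpolation=2))
```

```text
t 3.23 pos [ 0.5526 -0.2469  0.1464] yaw_y 98.84 tilt z [-0.0016  0.0011 -1.    ] F [-0.5 -0.3  0.5] w 0.402 ff 0.0
shift cm [ 0.02 -0.41  0.14] rotz 0.0051
```

View pics/s1.png

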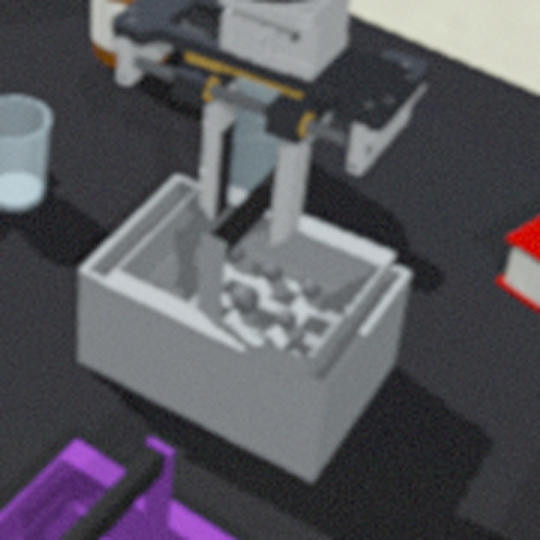

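The fingers straddle the bar cleanly. Nudge to centre and close.

>>> {"fn": "jog_arm", "kwargs": {
  "targets": [0,-0.35,0.1,0,0,-0.003,0.3,0,0,0,0,0,0,0.2,0,0,0,0,0,0,0.1,0,0,0,0,0,0,0,0,0,0,0,0,0,0,0,0,0,0,0,0,0],
  "squeeze": 25
}}

```text
t: 4.03
tool_pos: [0.5539, -0.2512, 0.147]
orientation: [-0.078, 0.997, 0.0, 0.0]
ft_force: [-1.1, 2.2, 4.3]
grip_width: 0.126
finger_force: 25.0
```

```bash
cat > look.py <<'E'
from h import *;from station import bot
import sys
n=sys.argv[1]
rel(bot.sense(),[.553,-.251,.145],98.55)
d=bot.snapshot("top");np.savez(n,**d);w=cloud(d);z=w[...,2]
# coordinates along basket axes about (.5535,-.25)
a=np.radians(8.55);ex=np.array([np.cos(a),np.sin(a)]);ey=np.array([-ex[1],ex[0]])
q=w[...,:2]-[.5535,-.25];X=q@ex*1000;Y=q@ey*1000
m=(z>.076)&(z<.098)&(abs(X)<75)&(abs(Y)<110)
p=np.c_[X[m],Y[m]]
c=p[abs(p[:,0])<45]; print("pan ends Y",np.percentile(c[:,1],[1,99]))
l=p[(abs(p[:,0])>63)&(abs(p[:,0])<68.5)&(abs(p[:,1])<85)];print("lip Y",np.percentile(l[:,1],[1,99]),len(l))
for x0 in(-35,-20,20,35):
    s=c[abs(c[:,0]-x0)<6][:,1];h,_=np.histogram(s,np.arange(-96,98,4));print(x0,h)
cv2.imwrite("pics/"+n+".png",cv2.resize(d["color"][165:275,345:475,::-1],(780,660),interpolation=2)[:600])
E
python3 look.py t1
```

```text
t 4.03 pos [ 0.5539 -0.2512  0.147 ] yaw_y 98.96 tilt z [ 6.e-04  5.e-04 -1.e+00] F [-1.1  2.2  4.3] w 0.126 ff 25.0
shift cm [0.09 0.03 0.2 ] rotz 0.0071
pan ends Y [-88.38651954  91.28232152]
lip Y [-70.816744    68.23285214] 183
-35 [ 0  2 15  2  0  9 10  0  0  0  0  0  0  0  0  0  0  0  0  0  0  0  0  0
  0  0  0  0  0  0  0  0  0  0  0  0  0  0  0  0  1 12  0  0  0  4  9  0]
-20 [ 0  2  4  2  0  4  3  0  0  0  0  0  0  0  0  0  0  0  0  0  0  0  0  0
  0  0  0  0  0  0  0  0  0  0  0  0  0  0  0  0  3 11  0  0  0  3 11  0]
20 [ 0  0  0  0  0  0  0  0  0  0  0  0  0  0  0  0  0  0  0  0  0  0  0  0
  0  0  0  0  0  0  0  0  0  0  0  0  0  0  0  0  2 10  0  0  0  2 14  0]
35 [ 0  0  0  0  0  0  0  0  0  0  0  0  0  0  0  0  0  0  0  0  0  0  0  0
  0  0  0  0  0  0  0  0  0  0  0  0  0  0  0  0  1 10  0  0  0  1 13  0]
```

Gripped: the width of 11.8 mm matches the bar. The basket sits 2.8 mm towards −y of the pan centre, so about 16.8 mm is free in +y and 11.2 mm in −y. Slow test strokes first.

>>> {"fn": "jog_arm", "kwargs": {
  "targets": [0,0.35,0,0,0,0.003,0,0,0.35,0,0,0,0,0,0,0.35,0,0,0,0,0,0,0.35,0,0,0,0,0,0,0,0,0,0,0,0]
}}

```text
t: 4.7
tool_pos: [0.5518, -0.2383, 0.147]
orientation: [-0.076, 0.997, -0.001, 0.001]
ft_force: [-0.1, -4.8, 2.8]
grip_width: 0.12
finger_force: 25.0
```

```bash
python3 look.py t2|head -4
```

```text
t 4.7 pos [ 0.5518 -0.2383  0.147 ] yaw_y 98.77 tilt z [ 0.0012 -0.0018 -1.    ] F [-0.1 -4.8  2.8] w 0.12 ff 25.0
shift cm [ 0.08 -1.27  0.21] rotz 0.0038
pan ends Y [-87.78906169  91.29077119]
lip Y [-58.70837434  81.99179422] 182
```

>>> {"fn": "jog_arm", "kwargs": {
  "targets": [0,-0.8,0,0,0,0,0,0,-0.8,0,0,0,0,0,0,-0.7,0,0,0,0,0,0,0,0,0,0,0,0,0,0,0,0,0,0,0]
}}

```text
t: 5.38
tool_pos: [0.5554, -0.2569, 0.147]
orientation: [-0.078, 0.997, 0.003, 0.0]
ft_force: [-0.8, 5.0, 6.7]
grip_width: 0.127
finger_force: 25.0
```

```bash
python3 look.py t3|head -4
```

```text
t 5.38 pos [ 0.5554 -0.2569  0.147 ] yaw_y 98.9 tilt z [-0.      0.0068 -1.    ] F [-0.8  5.   6.7] w 0.127 ff 25.0
shift cm [0.14 0.62 0.21] rotz 0.0061
pan ends Y [-88.09650775  91.02859458]
lip Y [-77.91045771  63.27534624] 171
```

Compliance plus lip friction of about 5 N shortens the stroke, and I'm pressing down slightly. Ease the pressing, then read again.

>>> {"fn": "jog_arm", "kwargs": {
  "targets": [0,-0.1,-0.1,0,0,0,0,0,0,0,0,0,0,0]
}}

```text
t: 5.68
tool_pos: [0.5553, -0.2578, 0.1471]
orientation: [-0.078, 0.997, 0.004, -0.0]
ft_force: [-0.1, 5.9, 4.4]
grip_width: 0.123
finger_force: 25.0
```

```bash
python3 look.py t4|head -4
```

```text
t 5.67 pos [ 0.5553 -0.2578  0.1471] yaw_y 98.9 tilt z [-0.001   0.0073 -1.    ] F [-0.1  5.9  4.4] w 0.123 ff 25.0
shift cm [0.12 0.7  0.21] rotz 0.0062
pan ends Y [-87.88676702  91.12459448]
lip Y [-77.92866295  61.89100741] 173
```

>>> {"fn": "jog_arm", "kwargs": {
  "targets": [0,2.4,0,0,0,0,0,0,0,0,0,0,0,0]
}}

```text
t: 5.98
tool_pos: [0.5511, -0.2343, 0.147]
orientation: [-0.078, 0.997, 0.003, -0.001]
ft_force: [-1.1, 4.8, 3.8]
grip_width: 0.124
finger_force: 25.0
```

```bash
python3 look.py t5|head -4
```

```text
t 5.97 pos [ 0.5511 -0.2343  0.147 ] yaw_y 98.91 tilt z [-0.0015  0.005  -1.    ] F [-1.1  4.8  3.8] w 0.124 ff 25.0
shift cm [ 0.07 -1.68  0.2 ] rotz 0.0062
pan ends Y [-88.03409276  91.4173685 ]
lip Y [-55.4950471   84.34483437] 180
```

>>> {"fn": "jog_arm", "kwargs": {
  "targets": [0,-2.5,0,0,0,0,0,0,0,0,0,0,0,0,0,2.5,0,0,0,0,0,0,0,0,0,0,0,0,0,-2.5,0,0,0,0,0,0,0,0,0,0,0,0]
}}

```text
t: 6.78
tool_pos: [0.5553, -0.2618, 0.1468]
orientation: [-0.077, 0.997, 0.002, -0.0]
ft_force: [-0.4, 3.3, 0.7]
grip_width: 0.127
finger_force: 25.0
```

```bash
python3 look.py t6|head -4
```

```text
t 6.78 pos [ 0.5553 -0.2618  0.1468] yaw_y 98.78 tilt z [-0.001   0.0034 -1.    ] F [-0.4  3.3  0.7] w 0.127 ff 25.0
shift cm [0.06 1.1  0.19] rotz 0.0041
pan ends Y [-88.31698928  91.21803103]
lip Y [-81.8183709   57.41616865] 184
```

View pics/t6.png

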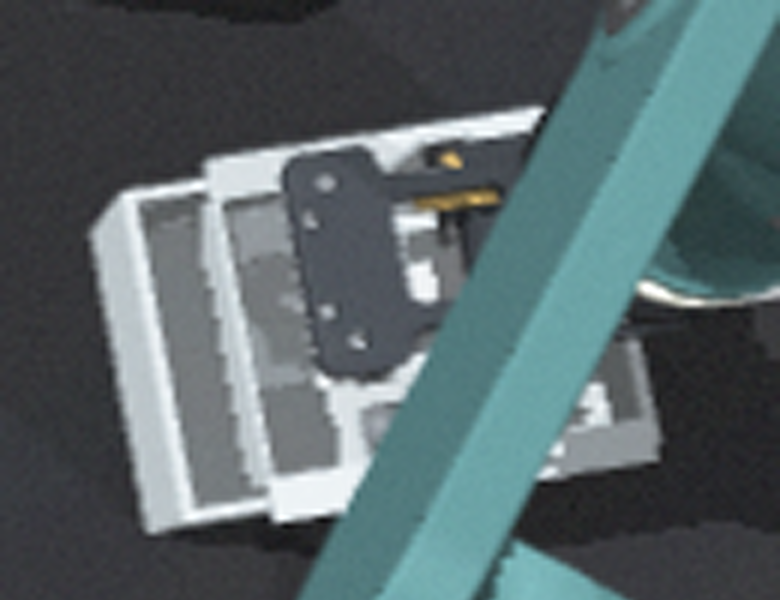

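The top view is mostly hidden by the arm, but the basket sits right by the −y end (offset −13.6 of 14 mm). The stroke is full and the pan hasn't moved. Now shake, shifted slightly to +y.

>>> {"fn": "jog_arm", "kwargs": {
  "targets": [0,2.6,0,0,0,0,0,0,0,0,0,0,0,0,0,-2.5,0,0,0,0,0,0,0,0,0,0,0,0,0,2.5,0,0,0,0,0,0,0,0,0,0,0,0,0,-2.5,0,0,0,0,0,0,0,0,0,0,0,0,0,2.5,0,0,0,0,0,0,0,0,0,0,0,0]
}}

```text
t: 8.07
tool_pos: [0.5511, -0.2351, 0.1475]
orientation: [-0.077, 0.997, 0.0, -0.0]
ft_force: [-0.0, -0.3, -4.8]
grip_width: 0.124
finger_force: 25.0
```

```bash
python3 look.py t7|head -4;python3 - <<'E'
from h import *;from station import bot
d=bot.snapshot("side");cv2.imwrite("pics/s2.png",cv2.resize(d["color"][225:345,315:455,::-1],(700,600),interpolation=2))
E
```

```text
t 8.07 pos [ 0.5511 -0.2351  0.1475] yaw_y 98.88 tilt z [-3.e-04  0.e+00 -1.e+00] F [-0.  -0.3 -4.8] w 0.124 ff 25.0
shift cm [ 0.06 -1.6   0.25] rotz 0.0057
pan ends Y [-88.89397752  90.78699812]
lip Y [-55.03497423  84.47843481] 184
```

View pics/s2.png

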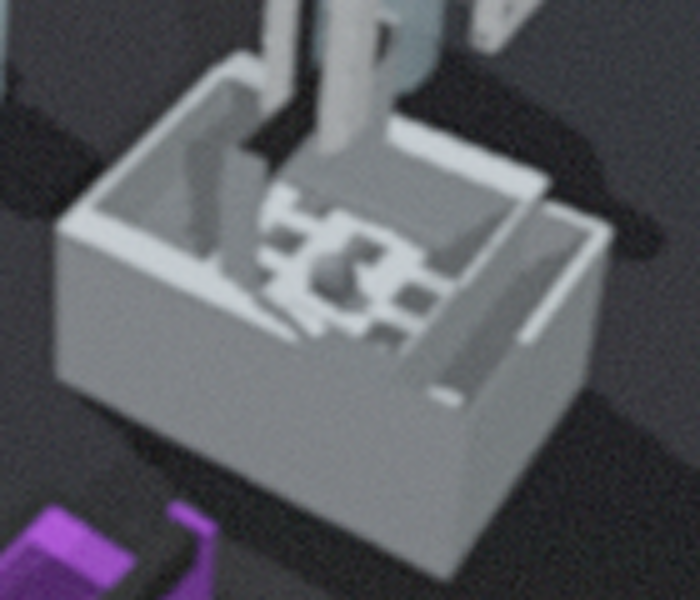

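The side view shows only one large ball in the clear at (335,275), and the visible holes are empty. Fz is −4.8 N, so I'm now carrying the basket's weight. Put it back down with slight pressing and shake more, ending at −y to see a different part of the floor.

>>> {"fn": "jog_arm", "kwargs": {
  "targets": [0,0,0.15,0,0,0,0,0,-2.5,0,0,0,0,0,0,0,0,0,0,0,0,0,2.5,0,0,0,0,0,0,0,0.05,0,0,0,0,0,-2.5,0,0,0,0,0,0,0,0,0,0,0,0,0,2.5,0,0,0,0,0,0,0,0,0,0,0,0]
}}

```text
t: 9.3
tool_pos: [0.5516, -0.2348, 0.1461]
orientation: [-0.077, 0.997, 0.001, 0.001]
ft_force: [-0.3, 3.1, 3.3]
grip_width: 0.127
finger_force: 25.0
```

>>> {"fn": "jog_arm", "kwargs": {
  "targets": [0,-2.5,0.02,0,0,0,0,0,0,0,0,0,0,0,0,2.5,0,0,0,0,0,0,0,0,0,0,0,0,0,-2.5,0,0,0,0,0,0,0,0,0,0,0,0,0,2.5,0,0,0,0,0,0,0,0,0,0,0,0,0,-2.5,0,0,0,0,0,0,0,0,0,0,0,0]
}}

```text
t: 10.55
tool_pos: [0.556, -0.2622, 0.1461]
orientation: [-0.077, 0.997, 0.0, 0.001]
ft_force: [-0.1, 0.5, 6.0]
grip_width: 0.123
finger_force: 25.0
```

```bash
python3 look.py t8|head -4;python3 - <<'E'
from h import *;from station import bot
d=bot.snapshot("side");t=np.load("t8.npz")
cv2.imwrite("pics/s3.png",cv2.hconcat([cv2.resize(d["color"][225:345,315:455,::-1],(467,400),interpolation=2),cv2.resize(t["color"][170:270,350:430,::-1],(320,400),interpolation=2)]))
E
```

```text
t 10.55 pos [ 0.556  -0.2622  0.1461] yaw_y 98.79 tilt z [ 1.6e-03  4.0e-04 -1.0e+00] F [-0.1  0.5  6. ] w 0.123 ff 25.0
shift cm [0.12 1.15 0.11] rotz 0.0042
pan ends Y [-88.73600849  90.51923034]
lip Y [-82.34316324  57.41995596] 177
```

View pics/s3.png

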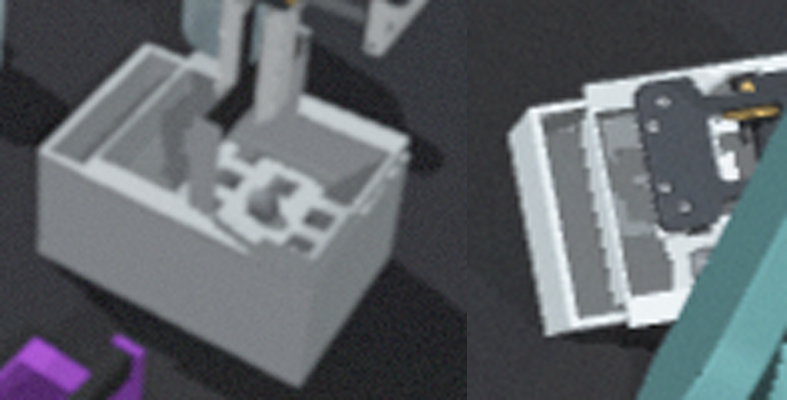

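The side view again shows one large ball at (265,205), and much of the floor is hidden. Shake a few more strokes, then let go and back off for an unobstructed look. There is plenty of time.

>>> {"fn": "jog_arm", "kwargs": {
  "targets": [0,2.5,-0.05,0,0,0,0,0,0,0,0,0,0,0,0,-2.45,0,0,0,0,0,0,0,0,0,0,0,0,0,2.5,0,0,0,0,0,0,0,0,0,0,0,0,0,-2.5,0,0,0,0,0,0,0,0,0,0,0,0,0,1.2,0,0,0,0,0,0,0,0,0,0,0,0]
}}

```text
t: 11.9
tool_pos: [0.5536, -0.25, 0.146]
orientation: [-0.077, 0.997, -0.001, 0.0]
ft_force: [-0.1, -3.6, 4.4]
grip_width: 0.126
finger_force: 25.0
```

>>> {"fn": "jog_arm", "kwargs": {
  "targets": [0,0,0,0,0,0,0.3,0,0,0,0,0,0,0.4,0,0,-2,0,0,0,0.4,0,0,-4,0,0,0,0.4,3,0,-4,0,0,0,0.4,5,0,0,0,0,0,0.4,5,0,0,0,0,0,0.4,5,0,0,0,0,0,0.4,3,0,0,0,0,0,0.4,0,0,0,0,0,0,0.4]
}}

```text
t: 13.15
tool_pos: [0.3445, -0.2809, 0.2454]
orientation: [-0.075, 0.997, 0.0, -0.0]
ft_force: [0.8, -0.4, 0.4]
grip_width: 0.399
finger_force: 0.0
```

```bash
python3 look.py t9|head -4;python3 - <<'E'
from h import *;from station import bot
d=bot.snapshot("side");t=np.load("t9.npz")
cv2.imwrite("pics/s4.png",cv2.hconcat([cv2.resize(d["color"][225:345,315:455,::-1],(400,343),interpolation=2),cv2.resize(t["color"][170:267,350:463,::-1],(400,343),interpolation=2)]))
E
```

```text
t 13.15 pos [ 0.3445 -0.2809  0.2454] yaw_y 98.64 tilt z [-1.e-04  8.e-04 -1.e+00] F [ 0.8 -0.4  0.4] w 0.399 ff 0.0
shift cm [-21.06  -0.18  10.04] rotz 0.0016
pan ends Y [-89.15781391  90.29035571]
lip Y [-71.61381928  70.64140666] 292
```

View pics/s4.png

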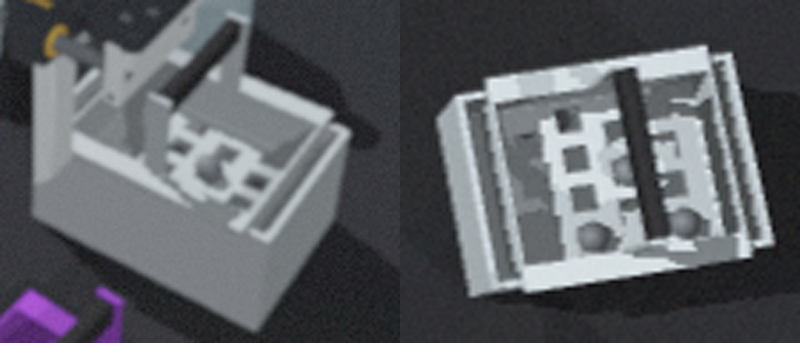

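The top view shows the three large balls at (595,235), (685,222) and (625,165), with no small balls in the open. One enlarged check around the bar's blind strip.

Run:
```python
from h import *;from station import bot
t=np.mean([bot.snapshot("top")["color"].astype(float) for _ in range(3)],0);d=np.mean([bot.snapshot("side")["color"].astype(float) for _ in range(3)],0)
g=lambda i:np.clip(i*1.2,0,255).astype(np.uint8)[:,:,::-1]
cv2.imwrite("pics/s5.png",cv2.hconcat([cv2.resize(g(d[255:315,350:410]),(400,600),interpolation=2),cv2.resize(g(t[180:256,385:436]),(400,600),interpolation=2)]))
```

```text
(no output)
```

View pics/s5.png

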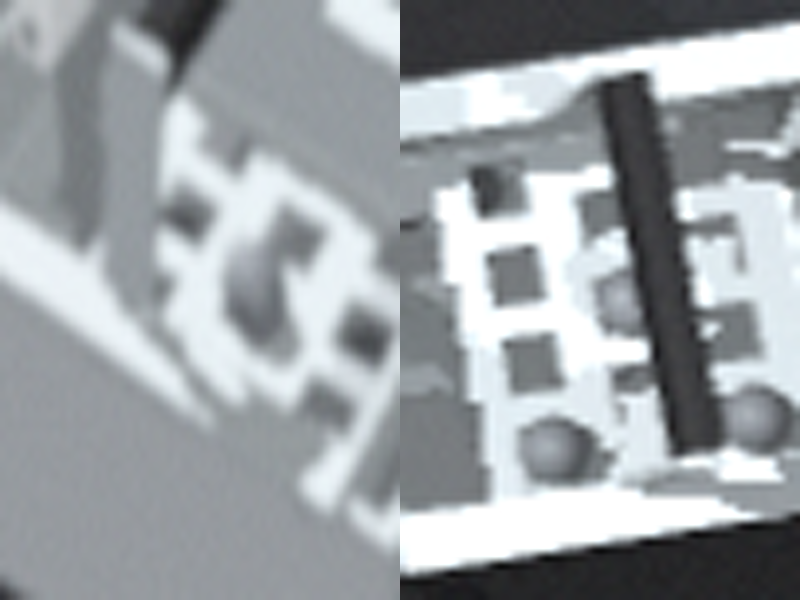

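No small ball is visible in either view: just the large balls and empty holes. Only a small blind corner under the bar remains, so a few more strokes after re-gripping will cover it. Now the bar's position.

Run:
```python
from h import *;from station import bot
d=np.load("t9.npz");w=cloud(d);z=w[...,2];win=np.zeros((400,640),bool);win[175:260,360:465]=1
m=win&(z>.125)&(z<.175);print(m.sum(),rect(w[m]),np.nanmedian(z[m]))
rel(bot.sense(),[.5535,-.250,.145],98.55)
```

```text
403 (array([ 553.6, -249.9]), array([108. ,  15.5]), 8.88) 0.15136031543107276
t 13.55 pos [ 0.3465 -0.2809  0.2455] yaw_y 98.85 tilt z [-3.e-04  7.e-04 -1.e+00] F [-0.1  0.5  0.6] w 0.398 ff 0.0
shift cm [-20.93  -0.14  10.04] rotz 0.0052
```

>>> {"fn": "jog_arm", "kwargs": {
  "targets": [-5,0,0,0,0,0,0.4,-5,0,0,0,0,0,0.4,-5,0,0,0,0,0,0.4,-5,-0.1,0,0,0,0,0.4,-0.9,0,2,0,0,0,0.4,0,0,4,0,0,0,0.4,0,0,3,0,0,0,0.4,0,0,1,0,0,0,0.4,0,0,0,0,0,0,0.2,0,0,0,0,0,0,0]
}}

```text
t: 14.8
tool_pos: [0.5531, -0.2507, 0.1476]
orientation: [-0.076, 0.997, -0.001, 0.001]
ft_force: [0.3, -0.6, 0.6]
grip_width: 0.222
finger_force: 0.0
```

>>> {"fn": "jog_arm", "kwargs": {
  "targets": [0,0,0,0,0,0,0,0,0,0,0,0,0,0,0,0,0,0,0,0,0]
}}

```text
t: 15.18
tool_pos: [0.5532, -0.2504, 0.1477]
orientation: [-0.077, 0.997, -0.001, 0.001]
ft_force: [-0.7, 1.0, 4.7]
grip_width: 0.125
finger_force: 25.0
```

```bash
python3 look.py t10|head -4
```

```text
t 15.18 pos [ 0.5532 -0.2504  0.1477] yaw_y 98.78 tilt z [ 0.0027 -0.0011 -1.    ] F [-0.7  1.   4.7] w 0.125 ff 25.0
shift cm [ 0.03 -0.06  0.27] rotz 0.004
pan ends Y [-88.71947694  90.43894711]
lip Y [-70.71480848  69.98285183] 191
```

>>> {"fn": "jog_arm", "kwargs": {
  "targets": [0,1.4,0,0,0,0,0,0,0,0,0,0,0,0,0,-2.5,0,0,0,0,0,0,0,0,0,0,0,0,0,2.5,0,0,0,0,0,0,0,0,0,0,0,0,0,-2.5,0,0,0,0,0,0,0,0,0,0,0,0,0,2.5,0,0,0,0,0,0,0,0,0,0,0,0]
}}

```text
t: 16.48
tool_pos: [0.5513, -0.236, 0.1477]
orientation: [-0.077, 0.997, -0.0, 0.002]
ft_force: [-0.2, 2.1, 7.6]
grip_width: 0.126
finger_force: 25.0
```

>>> {"fn": "jog_arm", "kwargs": {
  "targets": [0,-2.5,0.05,0,0,0,0,0,0,0,0,0,0,0,0,2.5,0,0,0,0,0,0,0,0,0,0,0,0,0,-0.6,0,0,0,0,0,0,-0.6,0,0,0,0,0,0,0,0,0,0,0,0]
}}

```text
t: 17.35
tool_pos: [0.5532, -0.2455, 0.1476]
orientation: [-0.078, 0.997, 0.003, 0.001]
ft_force: [-1.2, 8.9, 12.8]
grip_width: 0.125
finger_force: 25.0
```

```bash
python3 look.py t11|head -4
```

```text
t 17.35 pos [ 0.5532 -0.2455  0.1476] yaw_y 98.9 tilt z [ 0.0024  0.0056 -1.    ] F [-1.2  8.9 12.8] w 0.125 ff 25.0
shift cm [ 0.1  -0.54  0.25] rotz 0.0062
pan ends Y [-89.06117098  90.49095911]
lip Y [-65.79749355  75.51193645] 185
```

Ease the pressing, grip harder and lift straight up.

>>> {"fn": "jog_arm", "kwargs": {
  "targets": [0,0,-0.1,0,0,0,0,0,0,-0.2,0,0,0,0,0,0,-0.4,0,0,0,0,0,0,-0.8,0,0,0,0,0,0,-1.5,0,0,0,0,0,0,-2,0,0,0,0,0,0,-2,0,0,0,0,0,0,-2.5,0,0,0,0,0,0,-2.5,0,0,0,0,0,0,-1.3,0,0,0,0],
  "squeeze": 45
}}

```text
t: 18.65
tool_pos: [0.5526, -0.2487, 0.281]
orientation: [-0.076, 0.997, -0.001, 0.002]
ft_force: [1.0, -0.4, -4.5]
grip_width: 0.125
finger_force: 45.0
```

Run:
```python
from h import *;from station import bot
rel(bot.sense(),[.5285,.214,.28],101.46)
d=bot.snapshot("top");np.savez("t12",**d);w=cloud(d);z=w[...,2];win=np.zeros((400,640),bool);win[150:290,340:490]=1
a=np.radians(8.55)
m=win&(z>.075)&(z<.095);print("pan",m.sum(),rect(w[m]))
```

```text
t 18.65 pos [ 0.5526 -0.2487  0.281 ] yaw_y 98.76 tilt z [ 0.0032 -0.0019 -1.    ] F [ 1.  -0.4 -4.5] w 0.125 ff 45.0
shift cm [-4.670e+00  4.609e+01  1.000e-02] rotz -0.0471
pan 293 (array([ 599.3, -164.3]), array([250.2,  59.1]), 17.28)
```

>>> {"fn": "jog_arm", "kwargs": {
  "targets": [0,1,0,0,0,0,0,-0.3,2.5,0,0,0,0,0,-0.5,4,0,0,0,0,0,-0.5,5,0,0,0,0,0,-0.5,5,0,0,0,0,0,-0.5,5,0,0,0,0,0,-0.5,5,0,0,0,0,0,-0.5,5,0,0,0,0,0,-0.5,4.5,0,0,0,0,0,-0.5,4,0,0,0,0,0]
}}

```text
t: 19.95
tool_pos: [0.5301, 0.1668, 0.2772]
orientation: [-0.078, 0.997, 0.0, -0.001]
ft_force: [0.5, -0.6, -3.5]
grip_width: 0.123
finger_force: 45.0
```

>>> {"fn": "jog_arm", "kwargs": {
  "targets": [-0.4,2.5,0,0,0,-0.01,0,0,1.6,0,0,0,-0.02,0,0,0.8,0,0,0,-0.017,0,0,0,0,0,0,0,0,0,0,0,0,0,0,0,0,0,0,0,0,0,0]
}}

```text
t: 20.7
tool_pos: [0.5284, 0.2117, 0.2784]
orientation: [-0.099, 0.995, -0.0, 0.0]
ft_force: [-0.4, -0.3, -4.2]
grip_width: 0.126
finger_force: 45.0
```

```bash
cat > fit.py <<'E'
from h import *;from station import bot
import sys
rel(bot.sense(),[.5285,.214,.28],101.46)
for n in("top","side"):
    d=bot.snapshot(n);np.savez(sys.argv[1]+n,**d);w=cloud(d);z=w[...,2];x,y=w[...,0],w[...,1]
    zt=bot.sense()["tool_pos"][2]-.003-.053  # lip top
    # lip tops in basket frame about tcp
    yaw=11.46;a=np.radians(yaw);ex=np.array([np.cos(a),np.sin(a)]);ey=np.array([-ex[1],ex[0]])
    q=w[...,:2]-bot.sense()["tool_pos"][:2];X=q@ex*1e3;Y=q@ey*1e3
    m=(abs(z-zt)<.006)&(abs(X)<76)&(abs(Y)<82)
    print(n,"lip z",round(zt,3),m.sum(),rect(w[m]),"X",np.percentile(X[m],[1,99]),"Y",np.percentile(Y[m],[1,99]))
    for sg in(-1,1):
        k=m&(X*sg>48); 
        if k.sum()>20: print(" side",sg,k.sum(),"z",np.nanmedian(z[k]).round(4),"Y",np.percentile(Y[k],[2,98]).round(1),"X",np.percentile(X[k],[2,98]).round(1),"slope y",np.polyfit(Y[k],z[k]*1e3,1)[0].round(4))
E
python3 fit.py f1
python3 - <<'E'
from h import *
# mouth seen at start by the side camera
d=np.load("side0.npz");w=cloud(d);z=w[...,2]
win=np.zeros((400,640),bool);win[135:245,165:295]=1
m=(win&(abs(z-.155)<.01)).astype(np.uint8)
cs,hi=cv2.findContours(m,cv2.RETR_CCOMP,cv2.CHAIN_APPROX_NONE)
for c,h in zip(cs,hi[0]):
    if cv2.contourArea(c)>200: print("deck",h[3],np.median(z[m>0]),rect(ray(d,c[:,0],.155)))
E
```

```text
t 20.7 pos [0.5284 0.2117 0.2784] yaw_y 101.39 tilt z [ 2.e-04 -1.e-04 -1.e+00] F [-0.4 -0.3 -4.2] w 0.126 ff 45.0
shift cm [-0.05  0.22 -0.16] rotz -0.0012
top lip z 0.222 660 (array([532.7, 192. ]), array([136.4, 105.8]), 10.96) X [-67.54627066  66.41860289] Y [-72.72322307  30.63548235]
 side -1 515 z 0.2209 Y [-71.1  30.3] X [-67.4 -51.7] slope y 0.0012
 side 1 66 z 0.2207 Y [-72.8 -60. ] X [49.7 67.5] slope y -0.0018
side lip z 0.222 413 (array([526.2, 210.1]), array([138.7, 144.9]), 10.83) X [-71.35914475  64.86971184] Y [-72.14867722  70.76843329]
 side -1 234 z 0.2177 Y [-70.7  67.8] X [-71.3 -52.5] slope y -0.0003
 side 1 137 z 0.2175 Y [-69.3  61.5] X [48.5 65.2] slope y 0.0093
deck -1 0.15230182286256472 (array([520.6, 207.5]), array([179.3, 214. ]), 11.52)
deck 0 0.15230182286256472 (array([519.3, 208.4]), array([109.8, 143.2]), 11.34)
```

Run:
```python
from h import *;from station import bot
def holes(n,win,lo,hi):
    d=np.load(n);w=cloud(d);z=w[...,2];W=np.zeros((400,640),bool);W[win[1]:win[3],win[0]:win[2]]=1
    m=(W&(z>lo)&(z<hi)).astype(np.uint8);cs,h=cv2.findContours(m,cv2.RETR_CCOMP,cv2.CHAIN_APPROX_NONE)
    for c,k in zip(cs,h[0]):
        if cv2.contourArea(c)>200:
            p=w[c[:,0,1],c[:,0,0]];print(n,"hole" if k[3]>=0 else "outer",rect(p),"z",np.median(p[:,2]))
holes("top0.npz",(125,165,265,290),.145,.167)
holes("side0.npz",(165,135,295,245),.142,.162)
# basket edges, top: -x lip outer edge line & -y end line, rays on lip top plane
p0=bot.sense()["tool_pos"];a=np.radians(11.46);ex=np.array([np.cos(a),np.sin(a)]);ey=np.array([-ex[1],ex[0]])
for n,zl in(("f1top.npz",.2215),("f1side.npz",.2180)):
    d=np.load(n);w=cloud(d);q=w[...,:2]-p0[:2];X=q@ex*1e3;Y=q@ey*1e3;z=w[...,2]
    m=(abs(z-zl)<.006)&(abs(X)<78)&(abs(Y)<82)
    v,u=np.nonzero(m);r=ray(d,np.c_[u,v],zl);Q=r[:,:2]-p0[:2];x=Q@ex*1e3;y=Q@ey*1e3
    def edge(t,s,bins,fn):
        pts=[(b+1.5,fn(s[(t>=b)&(t<b+3)])) for b in bins if ((t>=b)&(t<b+3)).sum()>2];pts=np.array(pts)
        if len(pts)<4:return
        c=np.polyfit(pts[:,0],pts[:,1],1);res=pts[:,1]-np.polyval(c,pts[:,0]);g=abs(res)<2;c=np.polyfit(pts[g,0],pts[g,1],1)
        return len(pts),"slope deg",np.degrees(c[0]).round(2),"at0",c[1].round(2)
    k=x<-50;print(n,"-x lip outer",edge(y[k],x[k],np.arange(-66,64,3),np.min))
    k=x>50;print(n,"+x lip outer",edge(y[k],x[k],np.arange(-66,64,3),np.max))
    k=y<-55;print(n,"-y end",edge(x[k],y[k],np.arange(-64,64,3),np.min))
    k=y>55;print(n,"+y end",edge(x[k],y[k],np.arange(-64,64,3),np.max) if k.sum()>20 else None)
s=[bot.sense()["tool_pos"]];print(s)
```

```text
top0.npz outer (array([529.3, 216.2]), array([170.5, 206.4]), 11.54) z 0.15554024409076478
top0.npz hole (array([528.6, 215. ]), array([113.1, 148.5]), 11.42) z 0.15236982200311944
side0.npz outer (array([526.7, 217.5]), array([174.7, 211.6]), 11.56) z 0.14763566975100967
side0.npz hole (array([525.4, 215. ]), array([118. , 152.6]), 11.16) z 0.14707026081377617
f1top.npz -x lip outer (33, 'slope deg', np.float64(0.21), 'at0', np.float64(-67.19))
f1top.npz +x lip outer None
f1top.npz -y end (27, 'slope deg', np.float64(-0.39), 'at0', np.float64(-72.91))
f1top.npz +y end None
f1side.npz -x lip outer (44, 'slope deg', np.float64(0.06), 'at0', np.float64(-73.03))
f1side.npz +x lip outer (23, 'slope deg', np.float64(-1.38), 'at0', np.float64(62.16))
f1side.npz -y end (25, 'slope deg', np.float64(1.07), 'at0', np.float64(-76.26))
f1side.npz +y end (10, 'slope deg', np.float64(-0.02), 'at0', np.float64(69.5))
[array([0.52843928, 0.21187469, 0.27834744])]
```

Both cameras agree: the basket needs about +4.7 mm along its y and +0.3° of yaw, with x good. Shift and lower to just above the deck, then check again.

>>> {"fn": "jog_arm", "kwargs": {
  "targets": [0,0.47,0,0,0,-0.005,0,0,0,1,0,0,0,0,0,0,0.7,0,0,0,0,0,0,0,0,0,0,0,0,0,0,0,0,0,0]
}}

```text
t: 21.42
tool_pos: [0.5273, 0.2171, 0.2612]
orientation: [-0.102, 0.995, 0.0, -0.0]
ft_force: [-0.2, 0.3, -4.8]
grip_width: 0.125
finger_force: 45.0
```

```bash
cat > fit2.py <<'E'
from h import *;from station import bot
import sys
s=bot.sense();rel(s,[.5286,.2146,.2176],101.46)
p0=np.array([.5286,.2146]);a=np.radians(11.46);ex=np.array([np.cos(a),np.sin(a)]);ey=np.array([-ex[1],ex[0]])
zl=s["tool_pos"][2]-.0056-.053+float(sys.argv[1])/1e3
d=bot.snapshot("top");w=cloud(d);q=w[...,:2]-p0;X=q@ex*1e3;Y=q@ey*1e3;z=w[...,2]
m=(abs(z-zl)<.006)&(abs(X)<78)&(abs(Y)<82);print("lip z",np.median(z[m]),"exp",zl)
v,u=np.nonzero(m);r=ray(d,np.c_[u,v],zl);Q=r[:,:2]-p0;x=Q@ex*1e3;y=Q@ey*1e3
def edge(t,s,bins,fn):
    pts=np.array([(b+1.5,fn(s[(t>=b)&(t<b+3)])) for b in bins if ((t>=b)&(t<b+3)).sum()>2])
    if len(pts)<4:return
    c=np.polyfit(*pts.T,1);g=abs(pts[:,1]-np.polyval(c,pts[:,0]))<2;c=np.polyfit(*pts[g].T,1)
    return len(pts),"deg",np.degrees(c[0]).round(2),"at0",c[1].round(2)
k=x<-50;print("-x lip outer",edge(y[k],x[k],np.arange(-66,64,3),np.min))
k=y<-55;print("-y end",edge(x[k],y[k],np.arange(-64,64,3),np.min))
E
python3 fit2.py 0
```

```text
t 21.43 pos [0.5273 0.2171 0.2612] yaw_y 101.76 tilt z [-1.e-04 -0.e+00 -1.e+00] F [-0.2  0.3 -4.8] w 0.125 ff 45.0
shift cm [-0.08 -0.27  4.36] rotz 0.0052
lip z 0.20351238896666557 exp 0.2026212245382833
-x lip outer (34, 'deg', np.float64(-0.3), 'at0', np.float64(-67.67))
-y end (25, 'deg', np.float64(0.16), 'at0', np.float64(-70.02))
```

>>> {"fn": "jog_arm", "kwargs": {
  "targets": [0,-0.06,0.2,0,0,0.003,0,0,0,0.3,0,0,0,0,0,0,0.2,0,0,0,0,0,0,0.2,0,0,0,0,0,0,0.2,0,0,0,0,0,0,0,0,0,0,0]
}}

```text
t: 22.22
tool_pos: [0.5273, 0.2165, 0.25]
orientation: [-0.101, 0.995, -0.0, -0.0]
ft_force: [0.3, -0.2, -4.9]
grip_width: 0.123
finger_force: 45.0
```

```bash
python3 fit2.py 0;python3 -c "
from station import bot;print(bot.sense()['torque'])"
```

```text
t 22.23 pos [0.5273 0.2165 0.25  ] yaw_y 101.59 tilt z [-5.e-04 -1.e-04 -1.e+00] F [ 0.3 -0.2 -4.9] w 0.123 ff 45.0
shift cm [-0.09 -0.22  3.24] rotz 0.0022
lip z 0.19238285913688846 exp 0.19137957264973637
-x lip outer (34, 'deg', np.float64(-0.09), 'at0', np.float64(-67.82))
-y end (24, 'deg', np.float64(0.16), 'at0', np.float64(-70.51))
[ 0.09611903 -0.0421376   0.01352164]
```

The basket is about 4 mm into the mouth with no contact force. Continue down gently.

>>> {"fn": "jog_arm", "kwargs": {
  "targets": [0,0,0.2,0,0,0,0,0,0,0.25,0,0,0,0,0,0,0.25,0,0,0,0,0,0,0.25,0,0,0,0,0,0,0.25,0,0,0,0,0,0,0,0,0,0,0]
}}

```text
t: 23.02
tool_pos: [0.5273, 0.2165, 0.2379]
orientation: [-0.101, 0.995, -0.0, -0.0]
ft_force: [-0.5, 0.2, -4.0]
grip_width: 0.125
finger_force: 45.0
```

```bash
python3 fit2.py 0
```

```text
t 23.02 pos [0.5273 0.2165 0.2379] yaw_y 101.58 tilt z [-6.e-04 -1.e-04 -1.e+00] F [-0.5  0.2 -4. ] w 0.125 ff 45.0
shift cm [-0.09 -0.21  2.03] rotz 0.0021
lip z 0.18026176864779786 exp 0.17929573597900417
-x lip outer (33, 'deg', np.float64(-0.04), 'at0', np.float64(-67.88))
-y end (22, 'deg', np.float64(0.04), 'at0', np.float64(-70.49))
```

>>> {"fn": "jog_arm", "kwargs": {
  "targets": [0,0,0.25,0,0,0,0,0,0,0.3,0,0,0,0,0,0,0.3,0,0,0,0,0,0,0.3,0,0,0,0,0,0,0.3,0,0,0,0,0,0,0.2,0,0,0,0,0,0,0.1,0,0,0,0,0,0,0,0,0,0,0]
}}

```text
t: 24.08
tool_pos: [0.5274, 0.2166, 0.2208]
orientation: [-0.101, 0.995, 0.0, 0.0]
ft_force: [0.4, -0.6, -3.8]
grip_width: 0.121
finger_force: 45.0
```

```bash
python3 fit2.py 0
```

```text
t 24.07 pos [0.5274 0.2166 0.2208] yaw_y 101.58 tilt z [ 0.e+00  1.e-04 -1.e+00] F [ 0.4 -0.6 -3.8] w 0.121 ff 45.0
shift cm [-0.08 -0.21  0.32] rotz 0.0022
lip z 0.16175035446694142 exp 0.16216407506082037
-x lip outer (33, 'deg', np.float64(-0.49), 'at0', np.float64(-76.53))
-y end (42, 'deg', np.float64(0.41), 'at0', np.float64(-80.98))
```

>>> {"fn": "jog_arm", "kwargs": {
  "targets": [0,0,0.1,0,0,0,0,0,0,0.1,0,0,0,0,0,0,0.1,0,0,0,0,0,0,0.05,0,0,0,0,0,0,0,0,0,0,0]
}}

```text
t: 24.75
tool_pos: [0.5274, 0.2166, 0.2177]
orientation: [-0.101, 0.995, 0.0, 0.0]
ft_force: [-1.5, -0.3, -2.4]
grip_width: 0.123
finger_force: 45.0
```

>>> {"fn": "jog_arm", "kwargs": {
  "targets": [0,0,0.05,0,0,0,0,0,0,0.05,0,0,0,0,0,0,0,0,0,0,0]
}}

```text
t: 25.12
tool_pos: [0.5274, 0.2166, 0.2176]
orientation: [-0.101, 0.995, 0.0, 0.001]
ft_force: [-3.9, -0.9, 3.9]
grip_width: 0.127
finger_force: 45.0
```

It stopped at z = 0.2176, as expected, with the deck pushing back, so it is seated. Release, rise and back off.

>>> {"fn": "jog_arm", "kwargs": {
  "targets": [0,0,0,0,0,0,0.15,0,0,0,0,0,0,0.25,0,0,0,0,0,0,0.4,0,0,0,0,0,0,0.4,0,0,-1,0,0,0,0.4,0,0,-3,0,0,0,0.4,0,0,-4,0,0,0,0.4,3,0,-2,0,0,0,0.4,5,0,0,0,0,0,0.4,5,0,0,0,0,0,0.4]
}}

```text
t: 26.38
tool_pos: [0.3991, 0.1902, 0.3175]
orientation: [-0.101, 0.995, 0.0, 0.001]
ft_force: [-0.7, -0.9, 0.7]
grip_width: 0.4
finger_force: 0.0
```

>>> {"fn": "jog_arm", "kwargs": {
  "targets": [5,0,0,0,0,0,0.4,3,0,0,0,0,0,0.4,0,0,0,0,0,0,0.4]
}}

```text
t: 26.75
tool_pos: [0.3208, 0.1743, 0.3181]
orientation: [-0.101, 0.995, 0.001, 0.002]
ft_force: [0.0, -0.3, 0.2]
grip_width: 0.399
finger_force: 0.0
```

Run:
```python
from h import *;from station import bot
d=bot.snapshot("top");w=cloud(d);z=w[...,2];W=np.zeros((400,640),bool);W[165:290,120:270]=1
m=W&(z>.19);print("bar",rect(w[m]),np.median(z[m]))
a=np.radians(11.46);ex=np.array([np.cos(a),np.sin(a)]);ey=np.array([-ex[1],ex[0]])
q=w[...,:2]-[.5286,.2146];X=q@ex*1e3;Y=q@ey*1e3
for n,k in(("lip-x",(X<-56)&(X>-66)),("lip+x",(X>56)&(X<66)),("deck-x",(X<-73)&(X>-82)),("deck+x",(X>73)&(X<82))):
    for sy in(-1,1):
        j=k&W&(Y*sy>15)&(Y*sy<65)&(z>.14)&(z<.18);print(n,sy,np.round(np.median(z[j])*1e3,1),j.sum())
W[:]=0;W[160:275,345:480]=1;m=W&(z>.075)&(z<.1);print("pan",rect(w[m]))
s=bot.snapshot("side")["color"][120:340,160:460];t=d["color"][150:285,110:470]
cv2.imwrite("pics/end.png",cv2.vconcat([cv2.resize(s,(400,293)),cv2.resize(t,(782,293))[:,:400]])[:,:,::-1] if 0 else cv2.vconcat([cv2.copyMakeBorder(cv2.resize(s,(400,293)),0,0,0,382,0),cv2.resize(t,(782,293))])[:,:,::-1])
```

```text
bar (array([528. , 215.3]), array([107.9,  16.5]), 11.8) 0.22096552326031815
lip-x -1 159.8 125
lip-x 1 160.0 130
lip+x -1 160.1 120
lip+x 1 160.2 100
deck-x -1 155.9 113
deck-x 1 155.9 111
deck+x -1 156.0 106
deck+x 1 155.9 103
pan (array([ 553. , -249.8]), array([124.4, 180.5]), 8.92)
```

View pics/end.png

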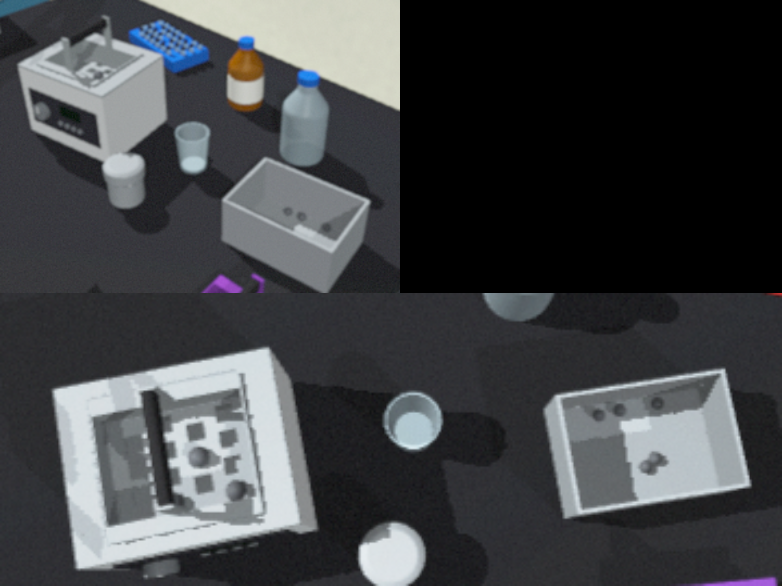

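The basket is flush: its lip tops are 4 mm above the deck on all four quarters. The pan holds five small balls at (599,414), (619,409), (657,403), (647,466) and (658,459). Large balls show in the basket at (199,457) and (235,490), with the third partly behind the bar at about (183,503). The pan and bystanders are in place, so I'm handing in.

```bash
python3 -c "
from station import bot;print(bot.sign_off())"
```

```text
the job is handed in; nothing more can be done
None
```

The job is handed in at about 27 s: all five small balls are in the pan, and the basket with the large balls sits flush in the bath, released, with the pan and bystanders where they stood; in the last picture the third large ball is partly hidden by the bar.

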